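# Find the loose bridge block in the block box

## Task

Glue got spilt in the open green block box: three of its four wooden bridge blocks are stuck fast to its floor and one is still loose, though they all look the same. Feel which block is the loose one, take it out and put it down on the cork floor of the wooden tray. Leave the other toys on the bench where they are.

Things in the scene. Friction and masses are not known exactly. Their poses are not given: they have to be found in the camera images.
- box: Green painted wooden block box with an open top, fixed to the bench. Outside 222 mm along its x, 246 mm along its y, 60 mm high; walls and floor 8 mm thick. Origin: centre of its underside; z up. Turned so that its +x side, where the lid is hinged, is roughly at the robot's left (+y). Three blocks are glued immovably to its floor; one just stands there loose.
- lid (a joint): Angle of the box's green lid, hinged along the rim of the box's +x side: 0 shut; it stands open at 1.6 to 1.85 rad, rising about 0.22 m above that rim and leaning outwards, clear of the opening. Its hinge is stiff, so it stays where it is.
- box_in (a point): Centre of the inner floor of the box. On it stand four identical pale wooden bridge blocks: 70 mm long (box x), 32 wide (box y), 45 high, with an arch 28 wide and 20 high through the bottom middle; solid above it. The loose one is at any of the four places, weighs 0.09 to 0.14 kg and is lifted or slid by under 2 N. Between wide faces of neighbours 58 mm are free, to the walls 54; at their ends 22.
- place0 (a point): Place 1 of four on the inner floor of the block box (this point is at floor level, 8 mm above the bench; same axes as box). A bridge block stands centred here at the start to within 4 mm, its long side along x to within 0.08 rad; its bottom is at this height. The point stays with the box, whether or not the block is taken.
- place1 (a point): Place 2 of four on the inner floor of the block box (this point is at floor level, 8 mm above the bench; same axes as box). A bridge block stands centred here at the start to within 4 mm, its long side along x to within 0.08 rad; its bottom is at this height. The point stays with the box, whether or not the block is taken.
- place2 (a point): Place 3 of four on the inner floor of the block box (this point is at floor level, 8 mm above the bench; same axes as box). A bridge block stands centred here at the start to within 4 mm, its long side along x to within 0.08 rad; its bottom is at this height. The point stays with the box, whether or not the block is taken.
- place3 (a point): Place 4 of four on the inner floor of the block box (this point is at floor level, 8 mm above the bench; same axes as box). A bridge block stands centred here at the start to within 4 mm, its long side along x to within 0.08 rad; its bottom is at this height. The point stays with the box, whether or not the block is taken.
- tray: Low wooden tray fixed to the bench, outside 170 mm along its x, 150 mm along its y, rim 22 mm high and 6 mm thick. Origin: centre of its underside; z up. At the robot's right.
- tray_floor: Cork sheet that is the floor of the tray, 156 x 136 mm, 4 mm thick, fixed in it. Origin: centre of its underside, 6 mm above the bench, so its upper face is 10 mm above the bench; same axes as the tray.
- cube: Pink plastic cube, 60 mm, loose; a bystander. Origin: centre of its underside.
- car: Varnished wooden toy car, 130 mm long along its x, 62 mm wide, 64 mm high, loose; a bystander. Origin: under its centre, at bench level.
- boat: Hard silicone bath boat, about 130 mm long along its x, 56 mm wide, 68 mm high, loose; a bystander. Origin: under its hull, at bench level.
- dome: Clear glass paperweight dome, 74 mm across, 41 mm high, loose; a bystander. Origin: centre of its underside.
Mind the look-alikes: they are no part of the job. Of the things that look like the tray, the middle-sized one is meant.

How it is judged (in metres and radians):
At the end, for the whole second after the job is handed in: The loose block lies still in the tray, any way up, with its weight on the cork floor (0.5 to 2.5 N on it; the block weighs 0.9 to 1.4 N), and nothing loose rests on or in the block box any more (contact force between tray_floor and anything else between 0.5 and 2.5 N and contact force between box and anything else below 0.05 N); the robot touches nothing.
It fails at once if the cube is moved by more than 30 mm (distance of cube from where it was at the start of the episode above 0.03 m).
It fails at once if the car is moved by more than 30 mm (distance of car from where it was at the start of the episode above 0.03 m).
It fails at once if the boat is moved by more than 30 mm (distance of boat from where it was at the start of the episode above 0.03 m).
It fails at once if the dome is moved by more than 30 mm (distance of dome from where it was at the start of the episode above 0.03 m).
It also fails if it takes over 51 s, if anything falls off the work surface, if the arm or the gripper's body presses on something with over 40 N, if the wrist force passes 120 N, or if a joint passes its speed limit or range.

## Robot

A 7-joint arm with a two-finger parallel gripper is mounted at the origin on the work surface. World frame = base frame: x ahead of the robot, y to its left, z up, the work surface at z = 0. Lengths are in mm, angles in rad, forces in N, time in s.
With the tool pointing down it reaches from about 425 to 1025 mm from the base axis. Payload 3.6 kg.
Tool frame: the origin (TCP) lies midway between the tips of the shut fingers; the grasp point (between the pads) lies 19 mm behind it; z points along the fingers, y is the line along which they close (so a half turn about z gives the same grasp; the last joint's range is limited). The gripper opens to 85 mm and grips with 20 to 120 N. Pads are 22 mm wide; open, the fingers measure 114 mm over their backs; the gripper's body (76 mm by 85 mm) begins 54 mm behind the grasp point. The pads swing forward as they close: fully open they stand 13 mm farther back than shut.
Start: joints at [1.181, 0.591, 0.048, 1.609, -0.033, 0.943, -0.034], TCP at [212.036, -693.304, 231.302] pointing down, gripper open.
Joint ranges: [-2.69, 2.69], [-0.47, 2.24], [-1.27, 1.36], [0.19, 2.51], [-1.53, 4.68], [0.08, 2.07], [-3.09, 3.09]. Speed limits (rad/s): [2.57, 2.57, 3.14, 3.14, 3.14, 3.14, 3.14].

## Interface

Orientations are given as a 3x3 rotation matrix whose columns are the frame's x, y, z axes.
In Python, from station import state, optics, arm gives the robot as it stands.
- The arm moves only by the tool drive_tool, never from a script. Its argument "targets" is a list of rows, each a list of 2 entries, a list of its own where there are three numbers: the shift along the tool's x, y, z scaled (see below), then the turn, a rotation vector about the tool's x, y, z scaled (see below). In form: [[[tx, ty, tz], [wx, wy, wz]], ...]. A call has 1 to 20 rows; each row is the pose to reach, as a shift and turn from the pose commanded when the call began, along the tool's axes at that moment; what a row does not reach only later rows make up. The controller multiplies each number of a shift by 0.4 m and each number of a turn by 30 degrees. A row lasts 1/8 s, in which the tool goes at most 62.5 mm and 10.7 degrees, less where a joint would pass 70% of its speed; a pose out of reach is approached as far as the arm can. A call with a number of a shift or a turn outside -1 to 1 is refused whole. A call with a gripper value outside its range is refused whole. "gripper" is the opening, from 0 (shut) to 1 (fully open), set as the call begins (left out, the last holds). The fingers move at their own pace and stop on an object; the grip force is fixed at half the most. Time passes only in rows, so rows that repeat a pose let the fingers close. It gives the time, the measured TCP pose, the force, the opening and the grip force at its end, in the units of the state.
- state(): the state, without advancing time (a new reading comes with each control period).
- optics.grab_frame(name): name is "side" or "top"; returns the picture (384x512x3 uint8, blue, green, red); there is no depth.
- optics.camera_model(name): a dict with "fx", "fy", "cx", "cy" (pixels), "dist" ([k1, k2, p1, p2, k3] as OpenCV has them; the pictures are not rectified), "rvec" (rotation vector, rad) and "tvec" (3), from world to camera coordinates, as OpenCV has them. Camera axes: x right, y down, z forward; pixel columns grow to the right and rows downward; lengths in mm; the calibration is good to about 2 mm. A picture is of the moment at which its call begins. camera_model takes no time and is no camera call.
- arm.close_job(): hands the job in; it is judged then, once.
Trained networks look in the newest picture that a camera, given by its name, has taken for a name from the list of things; names that differ only in an ending like _2 or _b are one class to them, and where a whole thing is asked for, a point or a joint stands for the part that bears it (a point fixed in the world has none). Each returns a list of dicts, best first, with "confidence" (0 to 1); they miss things now and then, are a little off and sometimes report something else, mostly with a low value. They report only what shows in the picture. A call takes as long as a camera call. They do not tell look-alikes from the thing itself.
- optics.spot_in(camera, query): "box" ([left, top, right, bottom] in pixels, round what is visible of it).
- optics.regions_of(camera, query): "mask" (384x512 bool, what is visible of it) and "box" ([left, top, right, bottom] in pixels, round what is visible of it).
The state is a dict: "time": time; "joints": joint angles; "qd": joint speeds; "joint_torque": joint torques, N m; "tool_pos": TCP position; "tcp_rot": TCP orientation; "contact_force": force on the tool from outside, world axes, zero at the start; "wrist_torque": the same for the moment, N m; "opening": opening from 0.0 (shut) to 1.0 (fully open); "grasp_force": force on a finger pad.
Only numpy, scipy, OpenCV 4.12 (cv2) and the standard library are available. Lean on these libraries where they do the work, as an engineer would, in place of code of your own. Each camera call takes 0.05 s, during which the arm holds its last target. There are 200 camera calls.

## Working session

There is one attempt and no reset: what is moved stays moved. The work goes in short steps, Python scripts to look and compute and a tool call to move; the robot and the scene stay as the last step left them, time stands still between calls to the robot, and variables do not carry over. Pictures are saved under pics/ and viewed, at most 10 in all, crops included, and the job is handed in when it is done.

Besides the shell and the picture viewer there is one more tool, called after ">>>" in YAML: its name, and indented under it one key for each argument. drive_tool: Moves the arm, as the interface text tells. Its arguments: {"type":"object","properties":{"targets":{"type":"array"},"gripper":{"type":"number"}},"required":["targets"]}

```bash
mkdir -p pics; ls
python3 - <<'E'
from station import state, optics, arm
import cv2,numpy as np
for n in("top","side"):
    f=optics.grab_frame(n); cv2.imwrite(f"pics/{n}0.png",f)
    print(n,optics.camera_model(n))
for q in("box","tray"):
    for d in optics.spot_in("top",q): print(q,d)
s=state(); print(s["time"],s["tool_pos"],s["tcp_rot"])
E
```

```text
pics
top {'fx': 363.6988328050992, 'fy': 363.6988328050992, 'cx': 252.66880052709968, 'cy': 188.43706786115393, 'dist': array([-0.06238103,  0.        ,  0.        ,  0.        ,  0.        ]), 'rvec': array([ 2.0607182 , -2.16486087,  0.2293324 ]), 'tvec': array([-69.82190092, 498.4104079 , 906.83265903])}
side {'fx': 350.12615193582957, 'fy': 350.12615193582957, 'cx': 254.5524621898284, 'cy': 190.9298452379502, 'dist': array([-0.03377256,  0.        ,  0.        ,  0.        ,  0.        ]), 'rvec': array([ 0.82839265, -2.41328039,  1.26378863]), 'tvec': array([337.13019069, 273.60005047, 555.71124874])}
box {'box': [47.1, 104.8, 209.6, 228.0], 'confidence': 0.81}
tray {'box': [336.9, 94.5, 379.9, 139.9], 'confidence': 0.77}
tray {'box': [305.7, 247.2, 392.0, 345.2], 'confidence': 0.74}
tray {'box': [46.1, 103.7, 210.2, 225.8], 'confidence': 0.28}
0.2 [ 211.85756984 -692.82601439  230.58151764] [[ 9.56281942e-01  2.92445900e-01 -4.93112022e-04]
 [ 2.92446300e-01 -9.56281082e-01  1.28631159e-03]
 [-9.53771470e-05 -1.37428533e-03 -9.99999051e-01]]
```

Run:
```python
import cv2
for n in("top","side"):
    cv2.imwrite(f"pics/{n}0b.png",cv2.resize(cv2.imread(f"pics/{n}0.png"),(800,600),interpolation=cv2.INTER_CUBIC))
```

```text
(no output)
```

View pics/top0b.png

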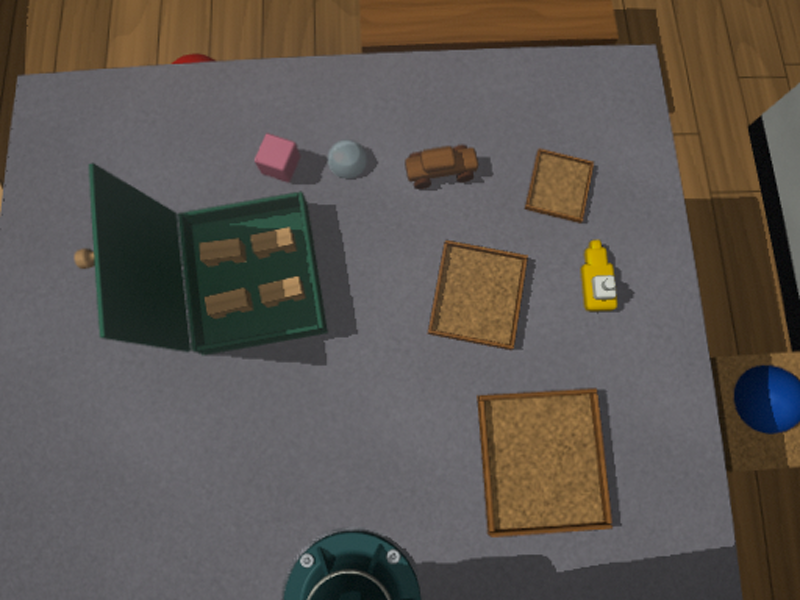

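View pics/side0b.png

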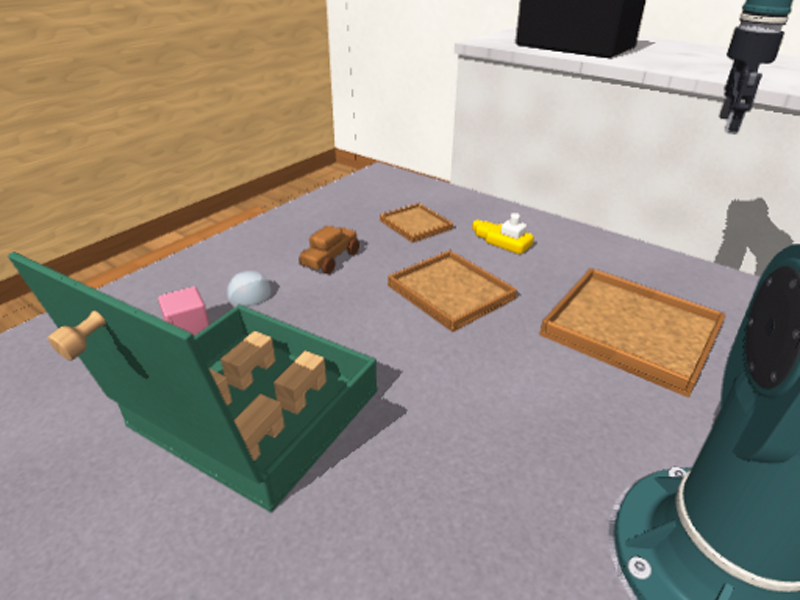

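The top view shows the box with rim corners at about (303,195), (325,330), (192,352) and (180,213). The middle-sized tray's corners are (446,242), (527,257), (514,348) and (430,334), and the small and large trays are decoys. The side view confirms that the lid stands open on the left.

```bash
cat > h.py <<'E'
import numpy as np,cv2
from station import state, optics, arm
def K(m): return np.array([[m["fx"],0,m["cx"]],[0,m["fy"],m["cy"]],[0,0,1.]])
def back(n,uv,z):
    m=optics.camera_model(n); R=cv2.Rodrigues(m["rvec"])[0]; c=-R.T@m["tvec"]
    u=cv2.undistortPoints(np.array(uv,float).reshape(-1,1,2),K(m),m["dist"]).reshape(-1,2)
    d=np.c_[u,np.ones(len(u))]@R
    return c+d*((z-c[2])/d[:,2])[:,None]
def proj(n,P):
    m=optics.camera_model(n)
    return cv2.projectPoints(np.array(P,float),m["rvec"],m["tvec"],K(m),m["dist"])[0].reshape(-1,2)
def rect(n,uv,z,lx,ly):
    # uv order: (-,+),(-,-)... model corners given by caller
    P=back(n,uv,z)[:,:2]; M=np.array([[-1,1],[-1,-1],[1,-1],[1,1]])*[lx/2,ly/2]
    c=P.mean(0); H=M.T@(P-c); U,_,V=np.linalg.svd(H); R=(V.T@np.diag([1,np.linalg.det(V.T@U.T)])@U.T)
    r=(P-c)-M@R.T
    return c,np.arctan2(R[1,0],R[0,0]),r
def togo(p,yaw=None):
    "rows units for shift to world p; yaw=angle of tool y axis in world"
    s=state(); R=s["tcp_rot"]; d=R.T@(np.array(p)-s["tool_pos"])/400
    out=[d.round(3)]
    if yaw is not None:
        zt=np.array([0,0,-1.]); y=np.array([np.cos(yaw),np.sin(yaw),0]); T=np.c_[np.cross(y,zt),y,zt]
        out.append((np.degrees(cv2.Rodrigues(R.T@T)[0].ravel())/30).round(3))
    return s["tool_pos"].round(1),out
E
python3 - <<'E'
from h import *
s=.64
# box -x side = world -y (image right); box y = world -x (image down)
c,a,r=rect("top",np.array([[325,330],[303,195],[180,213],[192,352]])*s,60,222,246); print(c,a,r.round(1))
t,ta,tr=rect("top",np.array([[430,334],[446,242],[527,257],[514,348]])*s,22,150,170); print(t,ta,tr.round(1))
R=np.array([[np.cos(a),-np.sin(a)],[np.sin(a),np.cos(a)]])
im=cv2.imread("pics/top0.png")
for i,(x,y) in enumerate([(-46,-45),(46,-45),(-46,45),(46,45)]):
    p=c+R@[x,y]; print(i,p.round(1))
    q=[np.r_[c+R@(np.array([x,y])+np.array(k)*[35,16]),53] for k in([-1,-1],[1,-1],[1,1],[-1,1])]
    cv2.polylines(im,[proj("top",q).round().astype(int)],True,(0,0,255),1)
q=[np.r_[c+R@(np.array(k)*[111,123]),60] for k in([-1,-1],[1,-1],[1,1],[-1,1])]
cv2.polylines(im,[proj("top",q).round().astype(int)],True,(255,0,255),1)
cv2.imwrite("pics/ov.png",cv2.resize(im[90:240,40:240],(800,600),interpolation=cv2.INTER_CUBIC))
E
```

```text
[546.20257617 149.95112683] 1.6885097017733441 [[ 1.3 -1.2]
 [-3.4  3. ]
 [ 1.1 -1.5]
 [ 1.1 -0.3]]
[ 493.60115199 -242.16305935] 1.3170070441423412 [[  36.   141.8]
 [  34.7  145.7]
 [ -37.5 -141.5]
 [ -33.1 -146. ]]
0 [596.3 109.6]
1 [585.5 200.9]
2 [506.9  99. ]
3 [496.1 190.3]
```

View pics/ov.png

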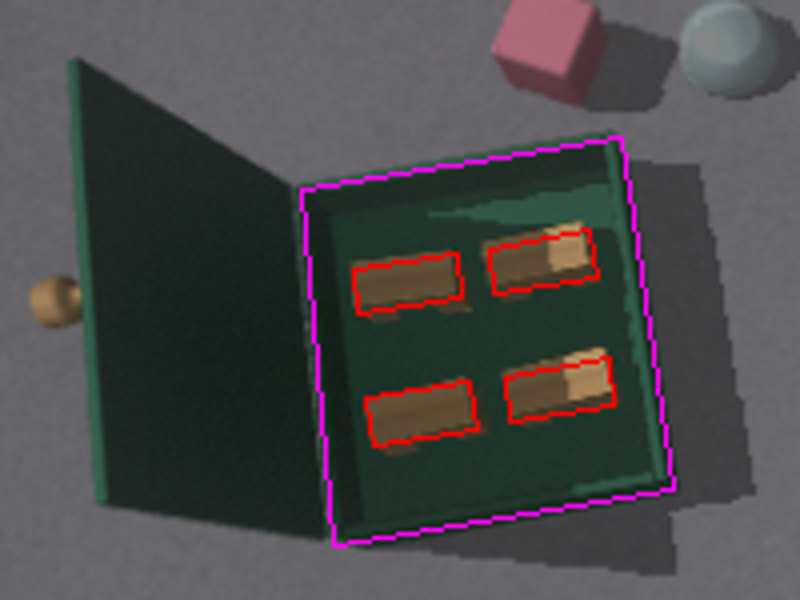

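Overlay matches. The box centre is about (546,150), with the blocks at the four red outlines; the two right-hand ones sit about 4 mm farther in +x. Moving now.

>>> drive_tool:
  targets:
    - [[0.98,-0.83,-0.07],[0,0,-1]]
    - [[0.98,-0.83,-0.07],[0,0,-1]]
    - [[0.98,-0.83,-0.07],[0,0,-1]]
    - [[0.98,-0.83,-0.07],[0,0,-1]]
    - [[0.98,-0.83,-0.07],[0,0,-1]]
    - [[0.98,-0.83,-0.07],[0,0,-1]]
    - [[0.98,-0.83,-0.07],[0,0,-1]]
    - [[0.98,-0.83,-0.07],[0,0,-1]]
    - [[0.98,-0.83,-0.07],[0,0,-1]]
    - [[0.98,-0.83,-0.07],[0,0,-1]]
    - [[0.98,-0.83,-0.07],[0,0,-1]]
  gripper: 0.85

```text
time: 1.58
tool_pos: [488.3, -263.4, 259.0]
tcp_rot: [[0.684, 0.729, -0.001], [0.729, -0.684, -0.001], [-0.002, -0.0, -1.0]]
contact_force: [0.4, 0.5, 1.2]
opening: 0.851
grasp_force: 0.0
```

```bash
python3 -c "
from h import *
print(togo([510,98,200],.118),state()['joints'],state()['contact_force'])"
```

```text
(array([ 488.3, -263.4,  259. ]), [array([ 0.696, -0.579,  0.147]), array([-0.002,  0.003, -1.665])]) [ 0.54827664  0.34974255 -0.17574799  1.962054    0.08262858  0.83740641
 -0.42630848] [0.44214061 0.53233469 1.19120817]
```

>>> drive_tool:
  targets:
    - [[0.7,-0.58,0.15],[0,0,-1]]
    - [[0.7,-0.58,0.15],[0,0,-1]]
    - [[0.7,-0.58,0.15],[0,0,-1]]
    - [[0.7,-0.58,0.15],[0,0,-1]]
    - [[0.7,-0.58,0.15],[0,0,-1]]
    - [[0.7,-0.58,0.15],[0,0,-1]]
    - [[0.7,-0.58,0.15],[0,0,-1]]
    - [[0.7,-0.58,0.15],[0,0,-1]]

```text
time: 2.58
tool_pos: [511.2, 99.5, 198.9]
tcp_rot: [[0.228, 0.974, -0.001], [0.974, -0.228, -0.002], [-0.002, -0.0, -1.0]]
contact_force: [-0.6, -0.5, -0.1]
opening: 0.85
grasp_force: 0.0
```

```bash
python3 -c "
from h import *
print(togo([510.5,99,100],.118),state()['contact_force'])"
```

```text
(array([511.2,  99.5, 198.9]), [array([-0.001, -0.001,  0.247]), array([-0.001,  0.003, -0.664])]) [-0.61883861 -0.49792137 -0.11262171]
```

>>> drive_tool:
  targets:
    - [[0,0,0.12],[0,0,-0.35]]
    - [[0,0,0.24],[0,0,-0.66]]
    - [[0,0,0.24],[0,0,-0.66]]
    - [[0,0,0.24],[0,0,-0.66]]

```text
time: 3.08
tool_pos: [512.0, 100.3, 104.4]
tcp_rot: [[-0.113, 0.994, 0.001], [0.994, 0.113, -0.0], [-0.001, 0.001, -1.0]]
contact_force: [0.5, -0.4, -0.2]
opening: 0.85
grasp_force: 0.0
```

```bash
python3 -c "
from h import *
print(togo([510.5,99,16],.118),state()['contact_force'])
f=optics.grab_frame('top');g=optics.grab_frame('side')
cv2.imwrite('pics/n1.png',cv2.resize(np.hstack([f[90:240,40:240],g[150:350,60:260][:150]]),(800,300),interpolation=cv2.INTER_CUBIC))"
```

```text
(array([512. , 100.3, 104.4]), [array([-0.003, -0.005,  0.221]), array([ 0.003,  0.001, -0.008])]) [ 0.4556936  -0.36703527 -0.18469902]
```

View pics/n1.png

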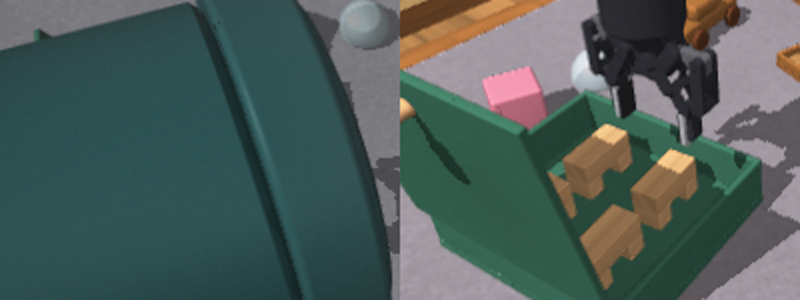

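The fingers straddle the near-right block, with the gripper aligned across its width at crop position (665,180). Descend and grip.

>>> drive_tool:
  targets:
    - [[0,0,0.1],[0,0,0]]
    - [[0,0,0.18],[0,0,0]]
    - [[0,0,0.22],[0,0,0]]
    - [[0,0,0.22],[0,0,0]]

```text
time: 3.68
tool_pos: [511.3, 102.0, 15.5]
tcp_rot: [[-0.118, 0.993, 0.0], [0.993, 0.118, -0.0], [-0.0, 0.0, -1.0]]
contact_force: [0.9, 0.7, 1.6]
opening: 0.852
grasp_force: 0.0
```

>>> drive_tool:
  targets:
    - [[0,0,0],[0,0,0]]
    - [[0,0,0],[0,0,0]]
    - [[0,0,0],[0,0,0]]
    - [[0,0,0],[0,0,0]]
    - [[0,0,0],[0,0,0]]
  gripper: 0.1

```text
time: 4.3
tool_pos: [513.6, 102.3, 16.9]
tcp_rot: [[-0.122, 0.993, 0.005], [0.993, 0.122, 0.001], [0.0, 0.005, -1.0]]
contact_force: [1.6, -0.3, 6.2]
opening: 0.377
grasp_force: 57.9
```

>>> drive_tool:
  targets:
    - [[0,0,-0.008],[0,0,0]]
    - [[0,0,-0.016],[0,0,0]]
    - [[0,0,-0.016],[0,0,0]]

```text
time: 4.68
tool_pos: [513.5, 102.2, 17.5]
tcp_rot: [[-0.124, 0.992, 0.002], [0.992, 0.124, 0.004], [0.003, 0.002, -1.0]]
contact_force: [14.3, 1.4, -51.8]
opening: 0.367
grasp_force: 68.4
```

Glued (52 N). On to the far-right block.

>>> drive_tool:
  targets:
    - [[0,0,0.016],[0,0,0]]
    - [[0,0,0.016],[0,0,0]]
    - [[0,0,0.016],[0,0,0]]
    - [[0,0,0.016],[0,0,0]]
    - [[0,0,-0.13],[0,0,0]]
    - [[0,0,-0.2],[0,0,0]]
    - [[0,0.13,-0.2],[0,0,0]]
    - [[0,0.225,-0.2],[0,0,0]]
    - [[0,0.225,-0.2],[0,0,0]]
  gripper: 0.85

```text
time: 5.8
tool_pos: [604.0, 112.8, 102.8]
tcp_rot: [[-0.117, 0.993, 0.005], [0.993, 0.117, 0.002], [0.001, 0.005, -1.0]]
contact_force: [-1.1, -0.8, 0.3]
opening: 0.849
grasp_force: 0.0
```

```bash
python3 -c "
from h import *
print(togo([601,110,15.5],.118),state()['contact_force'])"
```

```text
(array([604. , 112.8, 102.8]), [array([-0.006, -0.009,  0.218]), array([ 0.009, -0.002, -0.002])]) [-1.10526177 -0.76427533  0.27413075]
```

>>> drive_tool:
  targets:
    - [[0,0,0.1],[0,0,0]]
    - [[0,0,0.18],[0,0,0]]
    - [[0,0,0.216],[0,0,0]]
    - [[0,0,0.216],[0,0,0]]

```text
time: 6.3
tool_pos: [599.0, 112.4, 14.8]
tcp_rot: [[-0.119, 0.993, -0.002], [0.993, 0.119, -0.001], [-0.0, -0.002, -1.0]]
contact_force: [0.1, -0.6, 0.6]
opening: 0.853
grasp_force: 0.0
```

>>> drive_tool:
  targets:
    - [[0,0,0],[0,0,0]]
    - [[0,0,0],[0,0,0]]
    - [[0,0,0],[0,0,0]]
    - [[0,0,0],[0,0,0]]
    - [[0,0,-0.008],[0,0,0]]
    - [[0,0,-0.016],[0,0,0]]
    - [[0,0,-0.016],[0,0,0]]
  gripper: 0.1

```text
time: 7.18
tool_pos: [603.5, 113.2, 17.4]
tcp_rot: [[-0.121, 0.993, 0.005], [0.993, 0.121, 0.004], [0.004, 0.005, -1.0]]
contact_force: [14.1, 2.6, -38.1]
opening: 0.369
grasp_force: 65.5
```

Also glued. Next is the far-left block.

>>> drive_tool:
  targets:
    - [[0,0,0.016],[0,0,0]]
    - [[0,0,0.016],[0,0,0]]
    - [[0,0,0.016],[0,0,0]]
    - [[0,0,0.016],[0,0,0]]
    - [[0,0,-0.13],[0,0,0]]
    - [[0,0,-0.2],[0,0,0]]
    - [[0.13,-0.008,-0.2],[0,0,0]]
    - [[0.225,-0.008,-0.2],[0,0,0]]
    - [[0.225,-0.008,-0.2],[0,0,0]]
    - [[0.225,-0.008,-0.2],[0,0,0]]
  gripper: 0.85

```text
time: 8.43
tool_pos: [586.5, 200.6, 101.9]
tcp_rot: [[-0.118, 0.993, 0.0], [0.993, 0.118, -0.001], [-0.001, -0.0, -1.0]]
contact_force: [-0.4, -0.7, -0.0]
opening: 0.854
grasp_force: 0.0
```

```bash
python3 -c "
from h import *
print(togo([585.5,201,15.5],.118),state()['contact_force'])"
```

```text
(array([586.5, 200.6, 101.9]), [array([ 0.001, -0.002,  0.216]), array([-0.   ,  0.002,  0.001])]) [-0.38048741 -0.69790401 -0.0458475 ]
```

>>> drive_tool:
  targets:
    - [[0,0,0.1],[0,0,0]]
    - [[0,0,0.18],[0,0,0]]
    - [[0,0,0.216],[0,0,0]]
    - [[0,0,0.216],[0,0,0]]

```text
time: 8.93
tool_pos: [586.2, 200.0, 14.5]
tcp_rot: [[-0.117, 0.993, -0.002], [0.993, 0.117, -0.001], [-0.001, -0.002, -1.0]]
contact_force: [0.2, -0.9, -0.2]
opening: 0.848
grasp_force: 0.0
```

>>> drive_tool:
  targets:
    - [[0,0,0],[0,0,0]]
    - [[0,0,0],[0,0,0]]
    - [[0,0,0],[0,0,0]]
    - [[0,0,0],[0,0,0]]
    - [[0,0,-0.008],[0,0,0]]
    - [[0,0,-0.016],[0,0,0]]
    - [[0,0,-0.016],[0,0,0]]
  gripper: 0.1

```text
time: 9.8
tool_pos: [586.4, 201.4, 21.8]
tcp_rot: [[-0.119, 0.993, -0.0], [0.993, 0.119, -0.0], [0.0, -0.0, -1.0]]
contact_force: [-0.5, 0.3, -1.8]
opening: 0.366
grasp_force: 59.1
```

It lifts with about 1–2 N, so the far-left block is the loose one. Lift and carry it.

>>> drive_tool:
  targets:
    - [[0,0,-0.1],[0,0,0]]
    - [[0,0,-0.2],[0,0,0]]
    - [[0,0,-0.3],[0,0,0]]
    - [[0,0,-0.35],[0,0,0]]
    - [[0,0,-0.35],[0,0,0]]

```text
time: 10.42
tool_pos: [587.2, 201.7, 162.6]
tcp_rot: [[-0.118, 0.993, 0.002], [0.993, 0.118, 0.001], [0.001, 0.002, -1.0]]
contact_force: [0.1, 0.5, -0.8]
opening: 0.369
grasp_force: 59.3
```

```bash
python3 -c "
from h import *
print(togo([494,-242,140]),state()['contact_force'],state()['opening'])"
```

```text
(array([587.2, 201.7, 162.6]), [array([-1.074, -0.363,  0.055])]) [ 0.12656711  0.49751467 -0.83965539] 0.36911530067757237
```

>>> drive_tool:
  targets:
    - [[-0.12,-0.04,0],[0,0,0.1]]
    - [[-0.25,-0.09,0],[0,0,0.2]]
    - [[-0.38,-0.13,0],[0,0,0.3]]
    - [[-0.51,-0.18,0],[0,0,0.4]]
    - [[-0.64,-0.22,0],[0,0,0.5]]
    - [[-0.76,-0.27,0],[0,0,0.6]]
    - [[-0.88,-0.31,0],[0,0,0.66]]
    - [[-0.96,-0.35,0],[0,0,0.66]]
    - [[-1,-0.363,0],[0,0,0.66]]
    - [[-1,-0.363,0],[0,0,0.66]]

```text
time: 11.68
tool_pos: [489.2, -213.3, 160.6]
tcp_rot: [[0.227, 0.974, -0.002], [0.974, -0.227, 0.001], [0.001, -0.002, -1.0]]
contact_force: [0.4, 0.2, -1.3]
opening: 0.368
grasp_force: 59.3
```

```bash
python3 -c "
from h import *
print(togo([494,-242,50]),state()['contact_force'],state()['opening'])"
```

```text
(array([ 489.2, -213.3,  160.6]), [array([-0.067,  0.028,  0.276])]) [ 0.40216576  0.23165256 -1.33395432] 0.3683111382457041
```

>>> drive_tool:
  targets:
    - [[-0.067,0.028,0.05],[0,0,0]]
    - [[-0.067,0.028,0.16],[0,0,0]]
    - [[-0.067,0.028,0.26],[0,0,0]]
    - [[-0.067,0.028,0.32],[0,0,0]]
    - [[-0.067,0.028,0.34],[0,0,0]]
    - [[-0.067,0.028,0.35],[0,0,0]]
    - [[-0.067,0.028,0.35],[0,0,0]]
    - [[-0.067,0.028,0.35],[0,0,0]]

```text
time: 12.68
tool_pos: [495.3, -241.7, 22.6]
tcp_rot: [[0.225, 0.974, 0.002], [0.974, -0.225, -0.001], [-0.0, 0.002, -1.0]]
contact_force: [-0.4, -0.5, 0.1]
opening: 0.367
grasp_force: 59.3
```

```bash
python3 -c "
from h import *
g=optics.grab_frame('side')
cv2.imwrite('pics/n2.png',cv2.resize(g[100:250,200:400],(800,600),interpolation=cv2.INTER_CUBIC))"
```

```text
(no output)
```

View pics/n2.png

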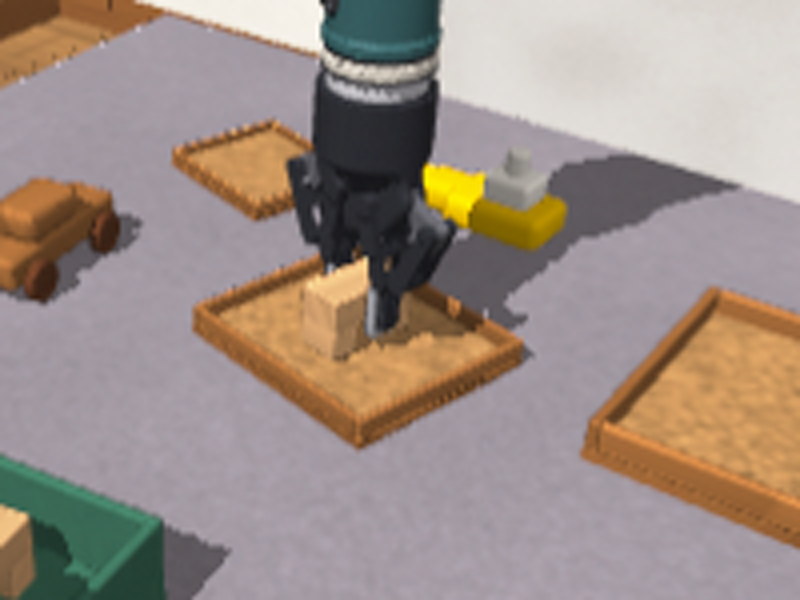

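The block is in the middle of the middle tray (crop position (340,310)), just at the cork. Lower it 3 mm, release and retreat.

>>> drive_tool:
  targets:
    - [[0,0,0.004],[0,0,0]]
    - [[0,0,0.007],[0,0,0]]
    - [[0,0,0.007],[0,0,0]]
    - [[0,0,0.007],[0,0,0]]

```text
time: 13.22
tool_pos: [494.6, -241.6, 18.8]
tcp_rot: [[0.225, 0.974, -0.0], [0.974, -0.225, 0.0], [0.0, -0.0, -1.0]]
contact_force: [0.3, -0.2, -1.5]
opening: 0.368
grasp_force: 59.3
```

>>> drive_tool:
  targets:
    - [[0,0,0.007],[0,0,0]]
    - [[0,0,0.007],[0,0,0]]
    - [[0,0,0.007],[0,0,0]]
    - [[0,0,0.007],[0,0,0]]
    - [[0,0,-0.03],[0,0,0]]
    - [[0,0,-0.1],[0,0,0]]
    - [[0,0,-0.2],[0,0,0]]
    - [[0,0,-0.3],[0,0,0]]
    - [[0,0,-0.4],[0,0,0]]
    - [[0,0,-0.4],[0,0,0]]
    - [[0,0,-0.4],[0,0,0]]
  gripper: 0.65

```text
time: 14.6
tool_pos: [494.1, -241.5, 179.2]
tcp_rot: [[0.225, 0.974, -0.0], [0.974, -0.225, -0.0], [-0.0, -0.0, -1.0]]
contact_force: [-0.6, 0.0, 0.0]
opening: 0.655
grasp_force: 0.0
```

```bash
python3 -c "
from h import *
g=optics.grab_frame('side')
cv2.imwrite('pics/n3.png',cv2.resize(g[100:340,60:400],(800,565),interpolation=cv2.INTER_CUBIC))"
```

```text
(no output)
```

View pics/n3.png

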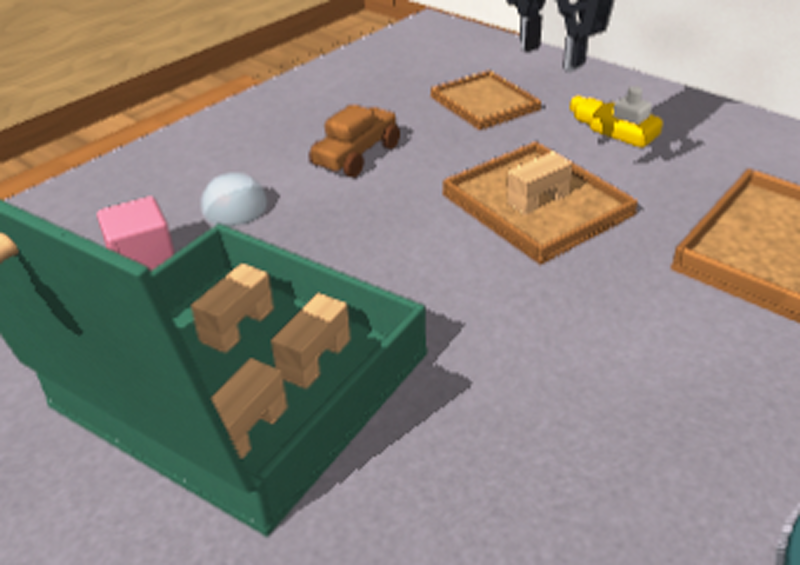

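The block stands free on the cork of the middle tray at (540,180). Three blocks remain in the box, and the gripper is well clear.

```bash
python3 -c "
from station import arm
print(arm.close_job())"
```

```text
the job is handed in; nothing more can be done
None
```

The loose block was the far-left one of the four; it now stands on the cork floor of the middle-sized tray, the bystander toys look undisturbed in the last picture, and the job is handed in at about 15 s (no verdict came back).

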